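Tip a core plug into the analyser

TASK

Pick the little tray up off the balance by its bridge handle and carry it level to the analyser, then tip it lip-down to about 40 degrees, close above the open sample compartment, and hold it there so that the stone core plug rolls gently over the lip into the V-shaped cradle; do not touch the plug with the fingers. Bring the tray level again and stand it back on the middle of the balance pan, then slide the analyser's cover fully shut, leaving everything else on the bench where it is.

Things in the scene. Friction and masses are not known exactly. Their poses are not given: they have to be found in the camera images.
- tray: Loose open aluminium tray, 220 g, 100 mm long (x), 90 mm wide (y); origin at the centre of its underside, z up. Floor 4 mm thick; side walls and back wall (+x end) 35 mm high. The -x end, at the start roughly towards the robot, has only a lip 2.5 mm above the floor; the plug rolls over it when that end is tipped down past about 31 degrees. A black bridge handle crosses above its middle.
- tray_handle (a point): Centre of the tray's handle bar, 74 mm above the middle of the tray's underside; axes as the tray's. The bar is 20 mm thick (x), 90 mm long (y, side wall to side wall) and 28 mm high (60 to 88 mm above the underside). Grip it across its 20 mm, fingers closing along the tray's x. The plug beneath reaches 40 mm above the underside.
- tray_lip (a point): Lower outer edge of the tray's lip end, at the middle of its width: 50 mm along -x from the tray's origin, at the height of the underside.
- plug: Loose reddish stone core plug, a plain cylinder 36 mm in diameter and 70 mm long, about 170 g, lying in the tray across its width; origin at its centre, its y axis is the cylinder's axis. It rolls freely between the lip and the back wall of the tray.
- analyser: Fixed grey bench analyser, a box 200 mm deep (its x, -100 to +100 mm), 330 mm wide (its y, -85 to +245 mm) and 100 mm high; origin at table height under the centre of its sample compartment. Its position and yaw vary.
- well (a point): Centre of the mouth of the sample compartment, level with the analyser's flat top, 100 mm above the table; axes as the analyser's (x away from the robot). Mouth 100 mm (x) by 120 mm (y). Inside, a V cradle runs along y, sides sloping 30 degrees to a groove at x = 0, 43 mm down; the plug rests there along y, centre 22 mm down. Tip with the lip facing -x, about 20 mm on the +x side of this point.
- cover (a joint): The analyser's sliding cover, in m: 0 fully shut, 0.16 fully open; slides along the analyser's y (shuts towards -y) with about 4 N friction, some damping, and stays where left. Open at the start. A dark steel plate 176 mm (x) by 135 mm (y), its top 7 mm above the analyser's top.
- cover_grip (a point): Centre of the aluminium handle bar on the cover, near its -y edge: a bar 90 mm long along the analyser's x, 14 mm thick (along y), from 20 to 50 mm above the analyser's top (centre 35 mm above, 28 mm above the cover plate); moves with the cover. Axes as the analyser's.
- balance: Fixed white laboratory balance, 200 mm deep (its x), 170 mm wide (y), 55 mm high body; origin at table height under its centre.
- pan (a point): Centre of the top of the balance's flat steel pan, 160 mm (x) by 150 mm (y), 70 mm above the table; axes as the balance's, z up.
- beaker: Bystander: loose glass beaker, 60 mm wide, 75 mm high, between balance and analyser; origin at the centre of its underside.
- bottle: Bystander: loose white bottle, 60 mm in diameter, 160 mm high, at the far side; origin at the centre of its underside.
- mortar: Bystander: loose white ceramic bowl, 100 mm wide, 60 mm high, in front of the robot; origin at the centre of its underside.
- brush: Bystander: loose brush lying on the bench at the right, beyond the balance; origin at its middle, underneath.
- jar: Bystander: loose amber glass jar, 64 mm in diameter, 80 mm high; origin at the centre of its underside.

How it is judged:
On the way, in this order (a step that is already met when the one before it is completed fails the run):
1. the tray is lifted clear of the balance, within about 15 degrees of level, with the plug still in it (z of tray in the frame of pan above 0.04 m and angle between tray's own z axis and vertical below 0.26 rad and x of plug in the frame of tray between -0.052 and 0.052 m and y of plug in the frame of tray between -0.045 and 0.045 m and z of plug in the frame of tray between 0.01 and 0.035 m), for 0.2 s.
2. the tray is tipped to about 40 degrees (32 to 48), lip end down, with its lip above the sample compartment (angle between tray's own z axis and vertical between 0.56 and 0.84 rad and x of tray_lip in the frame of well between -0.05 and 0.06 m and y of tray_lip in the frame of well between -0.05 and 0.05 m and z of tray_lip in the frame of well between -0.02 and 0.07 m), for 0.3 s.
3. the plug lies in the V cradle and the tray is level again, within about 10 degrees (x of plug in the frame of well between -0.015 and 0.015 m and y of plug in the frame of well between -0.03 and 0.03 m and z of plug in the frame of well between -0.032 and -0.012 m and angle between the y axis of plug and the y axis of well, either way round below 0.2 rad and angle between tray's own z axis and vertical below 0.18 rad), for 0.2 s.
At the end, for the whole second after the job is handed in: The plug lies at rest in the analyser's V cradle along the groove (within 15 mm of the groove line, 30 mm along it, 0.2 rad), the tray stands level and at rest on the balance pan with its middle within 30 mm of the pan's middle in x and y, and the cover is shut to within 8 mm (x of plug in the frame of well between -0.015 and 0.015 m and y of plug in the frame of well between -0.03 and 0.03 m and z of plug in the frame of well between -0.032 and -0.012 m and angle between the y axis of plug and the y axis of well, either way round below 0.2 rad and x of tray in the frame of pan between -0.03 and 0.03 m and y of tray in the frame of pan between -0.03 and 0.03 m and z of tray in the frame of pan between -0.004 and 0.004 m and angle between tray's own z axis and vertical below 0.05 rad and value of joint cover below 0.008 m and linear speed of each of plug, tray below 0.03 m/s); the robot touches nothing.
It fails at once if the tray is tipped beyond 55 degrees (angle between tray's own z axis and vertical above 0.96 rad).
It fails at once if the plug is touched with the fingers (contact force between the fingers and plug above 0.5 N).
It fails at once if the plug is thrown or dropped hard (faster than 1.4 m/s) (linear speed of plug above 1.4 m/s).
It fails at once if a bystander is moved by more than 40 mm (distance of any of beaker, bottle, mortar, brush, jar from where it was at the start of the episode above 0.04 m).
It also fails if it takes over 72 s, if anything falls off the work surface, if the arm or the gripper's body presses on something with over 40 N, if the wrist force passes 120 N, or if a joint passes its speed limit or range.

ROBOT

A 7-joint arm with a two-finger parallel gripper is mounted at the origin on the work surface. World frame = base frame: x ahead of the robot, y to its left, z up, the work surface at z = 0. Lengths are in m, angles in rad, forces in N, time in s.
With the tool pointing down it reaches from about 0.35 to 0.775 m from the base axis. Payload 3.1 kg.
Tool frame: the origin (TCP) lies at the centre of the arm's flange, where the gripper is bolted on; the fingertips stand 173 mm ahead of it and the grasp point (between the pads) lies 155 mm ahead of it (manip.tcp_to_tips is the distance from the TCP to the fingertips, in m); z points along the fingers, y is the line along which they close (so a half turn about z gives the same grasp; the last joint's range is limited). The gripper opens to 85 mm and grips with 20 to 120 N. Pads are 22 mm wide; open, the fingers measure 114 mm over their backs; the gripper's body (76 mm by 85 mm) begins 54 mm behind the grasp point. The pads swing forward as they close: fully open they stand 13 mm farther back than shut.
Start: joints at [-1.299, 0.311, 0.014, 1.512, -0.004, 1.319, -0.027], TCP at [0.17, 0.523, 0.405] pointing down, gripper open.
Joint ranges: [-2.7, 2.7], [-0.3, 1.91], [-1.27, 1.3], [0.12, 2.57], [-1.44, 4.58], [0.2, 2.03], [-3.05, 3.05]. Speed limits (rad/s): [2.79, 2.79, 3.14, 3.14, 3.14, 3.14, 3.14].

INTERFACE

Orientations are given as a 3x3 rotation matrix whose columns are the frame's x, y, z axes.
In Python, from workcell import manip gives the robot as it stands. The module is installed in compiled form; this text tells all that it offers. Calls block until the motion is done:
- manip.move_to(position, orientation): joint-space move of the TCP to a pose.
- manip.movel(position, feed=0.15, ori=None, stop_force=None): straight line of the TCP; ori=None keeps the orientation; feed is the mean speed in m/s. With stop_force (N) it stops when the force on the tool has changed by that much, and returns True; else False.
- manip.set_joints(angles): joint-space move.
- manip.gripper_open() and manip.grasp(squeeze=None): open the fingers fully, or close them until they stop; squeeze is the grip in N (None keeps the last).
- manip.dwell(seconds).
- manip.ik(position, orientation): joint angles nearest the present ones, or None.
- manip.snapshot(name): name is "scene" or "top" or "wrist"; returns the picture (480x640x3 uint8, red, green, blue); there is no depth.
- manip.get_calibration(name): a dict with "intrinsics" (3x3 intrinsics, pixels), "world_from_camera" (4x4, takes a point from camera to world coordinates); the wrist camera has in their place "mount" (4x4, takes a point from camera to tool coordinates, whose origin is the TCP and whose axes are the flange's). Camera axes: x right, y down, z forward; pixel columns grow to the right and rows downward; lengths in m; the calibration is good to about 2 mm. A picture is of the moment at which its call begins: read the wrist's pose just before it. get_calibration takes no time and is no camera call.
A pose or a line that the arm cannot do raises manip.Unreachable and nothing moves.
- manip.sign_off(): hands the job in; it is judged then, once.
Readings, each from a call of its own:
- manip.current_time_s(): time.
- manip.current_qpos(): joint angles.
- manip.current_qvel(): joint speeds.
- manip.current_effort(): joint torques, N m.
- manip.current_tcp_pos(): TCP position.
- manip.current_tool_rot(): TCP orientation.
- manip.current_ft_force(): force on the tool from outside, world axes, zero at the start.
- manip.current_moment(): the same for the moment, N m.
- manip.current_gripper_width(): finger opening in m.
- manip.current_grip_force(): force on a finger pad.
Only numpy, scipy, OpenCV 4.12 (cv2) and the standard library are available. Lean on these libraries where they do the work, as an engineer would, in place of code of your own. Each camera call takes 0.05 s, during which the arm holds its last target. There are 200 camera calls.

## Working session

There is one attempt and no reset: what is moved stays moved. The work goes in short steps, each a Python script; the robot and the scene stay as the last script left them, time stands still between calls to the robot, and variables do not carry over. Pictures are saved under pics/ and viewed, at most 13 in all, crops included, and the job is handed in when it is done.

```bash
mkdir -p pics; python3 - <<'E'
from workcell import manip
import cv2,numpy as np
np.set_printoptions(precision=4,suppress=True)
for n in("top","scene"):
    cv2.imwrite(f"pics/{n}0.png",manip.snapshot(n)[:,:,::-1]); c=manip.get_calibration(n); print(n,c["intrinsics"],c["world_from_camera"])
print(manip.get_calibration("wrist"),manip.current_tool_rot(),manip.current_time_s())
E
```

```text
top [[518.8166   0.     322.3373]
 [  0.     518.8166 243.2452]
 [  0.       0.       1.    ]] [[-0.0069 -0.9975  0.0698  0.531 ]
 [-0.9998  0.0056 -0.0186 -0.1402]
 [ 0.0182 -0.0699 -0.9974  1.3386]
 [ 0.      0.      0.      1.    ]]
scene [[438.4881   0.     320.9548]
 [  0.     438.4881 243.3517]
 [  0.       0.       1.    ]] [[-0.2195  0.6755 -0.7039  1.366 ]
 [ 0.9755  0.1636 -0.1472 -0.0067]
 [ 0.0157 -0.719  -0.6949  0.8419]
 [ 0.      0.      0.      1.    ]]
{'intrinsics': array([[334.1521,   0.    , 319.5291],
       [  0.    , 334.1521, 242.2969],
       [  0.    ,   0.    ,   1.    ]]), 'mount': array([[-0.    , -0.9559, -0.2937,  0.0744],
       [ 1.    , -0.0003,  0.0007,  0.0001],
       [-0.0007, -0.2937,  0.9559,  0.0307],
       [ 0.    ,  0.    ,  0.    ,  1.    ]])} [[-0.9512  0.3086 -0.0006]
 [ 0.3086  0.9512 -0.002 ]
 [-0.0001 -0.0021 -1.    ]] 0.1
```

View pics/top0.png

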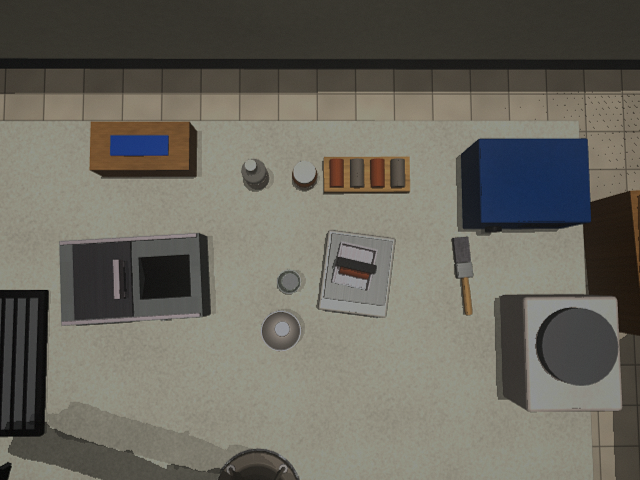

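View pics/scene0.png

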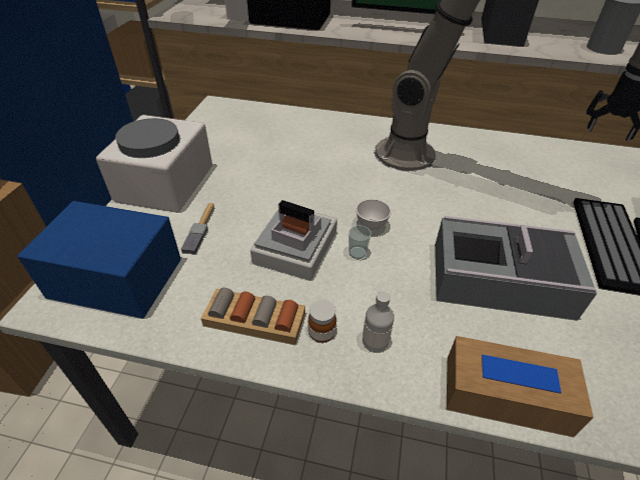

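```bash
cat > h.py <<'E'
from workcell import manip
import cv2,numpy as np
np.set_printoptions(precision=4,suppress=True)
def yawR(a,s=1): # tool y along s*(cos a,sin a), pointing down
    y=s*np.array([np.cos(a),np.sin(a),0]); z=np.array([0,0,-1.]); return np.c_[np.cross(y,z),y,z]
def ray(K,T,px,z):
    d=T[:3,:3]@np.linalg.solve(K,[px[0],px[1],1.]); o=T[:3,3]; return o+d*(z-o[2])/d[2]
def wristT():
    T=np.eye(4); T[:3,:3]=manip.current_tool_rot(); T[:3,3]=manip.current_tcp_pos()
    return T@manip.get_calibration("wrist")["mount"]
def top(px,z):
    c=manip.get_calibration("top"); return ray(c["intrinsics"],c["world_from_camera"],px,z)
E
python3 - <<'E'
from h import *
w=top((164.5,277),.1); h=top((356,266),.158); print(w,h,manip.current_qpos())
for a in ((138,257),(189,254),(190,298),(141,300)): print(top(a,.1))
for s in(1,-1):
  for p in (w,h): print(s,manip.ik([p[0],p[1],.45],yawR(0,s)))
  # tipped
  t=np.radians(40); X=np.array([np.cos(t),0,np.sin(t)]);Z=np.array([-np.sin(t),0,np.cos(t)])
  H=w+[.02,0,.03]+.05*X+.074*Z; R=np.c_[np.cross(s*X,-Z),s*X,-Z]; print("tip",H+.155*Z,manip.ik(H+.155*Z,R))
s=1 if manip.ik([w[0],w[1],.45],yawR(0,1)) is not None else -1
for n,p in(("well",w),("tray",h)):
    manip.move_to([p[0],p[1],.45],yawR(0,s)); T=wristT()
    im=manip.snapshot("wrist"); np.save(f"pics/{n}T.npy",T); cv2.imwrite(f"pics/{n}1.png",im[:,:,::-1])
print(manip.current_time_s(),manip.current_qpos())
E
```

```text
[0.5396 0.2113 0.1   ] [ 0.5613 -0.2385  0.158 ] [-1.2987  0.3116  0.014   1.5129 -0.0044  1.3192 -0.0272]
[0.5874 0.2746 0.1   ]
[0.5938 0.1542 0.1   ]
[0.4896 0.1507 0.1   ]
[0.4858 0.2657 0.1   ]
1 [-0.7643  0.3792  0.5236  1.3559 -0.1874  1.4554 -0.2503]
1 [-0.1469  0.5152  0.8575  1.2691 -0.3822  1.5215  0.6611]
tip [0.4507 0.2113 0.3376] [-0.8436  0.0911  0.2424  2.0854  0.8006  0.505  -1.2318]
-1 [-0.4776  0.3542  0.1066  1.3436 -0.0372  1.4458  2.7686]
-1 [-0.2633  0.6067  1.1248  1.2736 -0.5403  1.5762 -2.3645]
tip [0.4507 0.2113 0.3376] [-0.7433  0.0923  0.1353  2.0821  0.8173  0.5129  1.8953]
3.6167 [-0.1187  0.5002  0.797   1.2676 -0.3519  1.5135  0.6378]
```

View pics/well1.png

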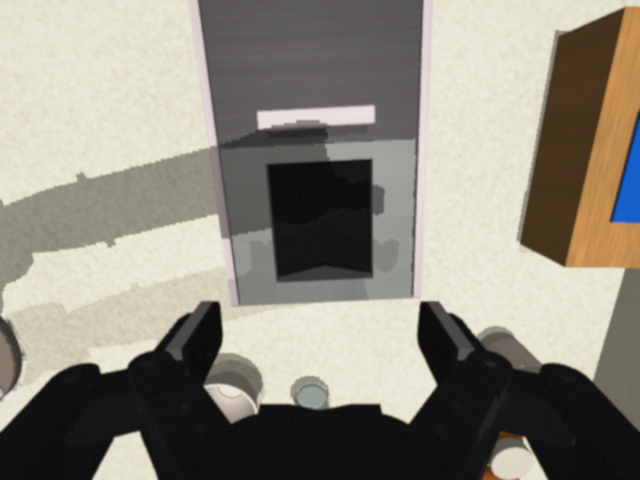

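View pics/tray1.png

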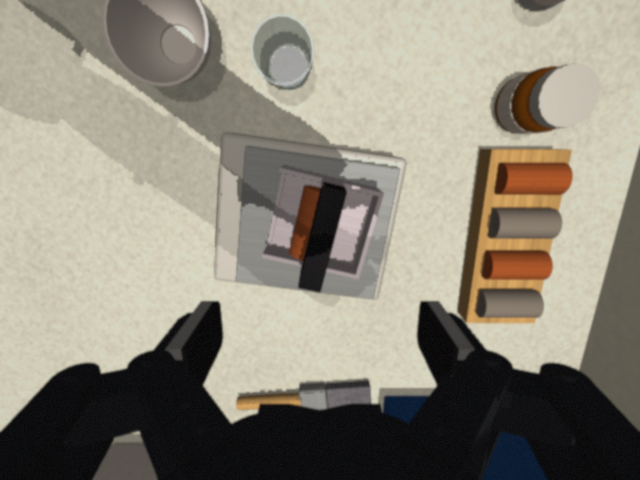

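The well view shows the mouth corners near (267,164), (373,159), (373,277) and (277,281), with the cover bar's top centre near (316,117). The tray view shows the handle's top face from (325,182)/(345,184) to (300,288)/(323,291), with the plug to its left on the lip side. I'll enlarge the tray view to find the pan edges.

```bash
python3 - <<'E'
from h import *
i=cv2.imread("pics/tray1.png")[120:310,205:415]; cv2.imwrite("pics/crop1.png",cv2.resize(cv2.convertScaleAbs(i,alpha=1.3),None,fx=3,fy=3,interpolation=cv2.INTER_CUBIC))
K=manip.get_calibration("wrist")["intrinsics"]
T=np.load("pics/wellT.npy"); 
c=np.array([ray(K,T,p,.1) for p in((267,164),(373,159),(373,277),(277,281))]); print(c,c.mean(0))
print([np.degrees(np.arctan2(*(b-a)[1::-1])) for a,b in zip(c,np.roll(c,-1,0))])
g=np.array([ray(K,T,p,.15) for p in((258,111),(374,106),(375,122),(259,128))]);print(g,g.mean(0))
T=np.load("pics/trayT.npy"); 
b=np.array([ray(K,T,p,.158) for p in((325,182),(345,184),(323,291),(300,288))]);print(b,b.mean(0))
E
```

```text
[[0.4899 0.2673 0.1   ]
 [0.5884 0.2722 0.1   ]
 [0.5944 0.1541 0.1   ]
 [0.4953 0.1492 0.1   ]] [0.542  0.2107 0.1   ]
[np.float64(2.8668197582971326), np.float64(-87.09591878001171), np.float64(-177.18758756743472), np.float64(92.63480955470422)]
[[0.4924 0.3094 0.15  ]
 [0.5794 0.3133 0.15  ]
 [0.5807 0.302  0.15  ]
 [0.4925 0.2973 0.15  ]] [0.5362 0.3055 0.15  ]
[[ 0.567  -0.1925  0.158 ]
 [ 0.5826 -0.194   0.158 ]
 [ 0.5661 -0.2848  0.158 ]
 [ 0.5465 -0.2821  0.158 ]] [ 0.5655 -0.2383  0.158 ]
```

View pics/crop1.png

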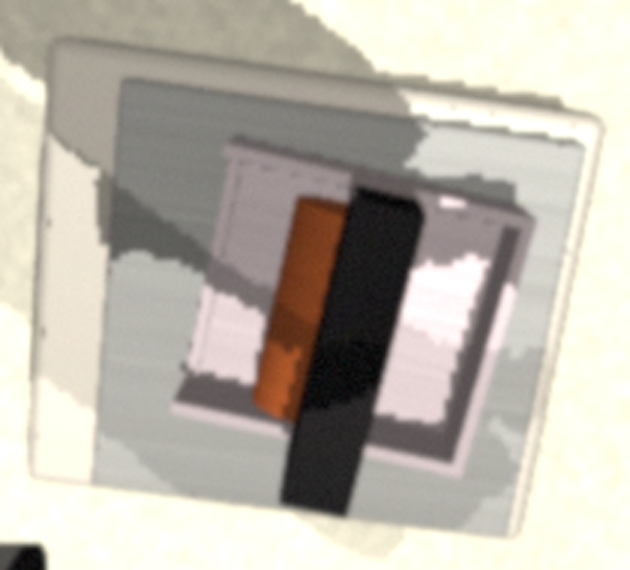

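```bash
python3 - <<'E'
from h import *
K=manip.get_calibration("wrist")["intrinsics"]; T=np.load("pics/trayT.npy")
f=lambda p,z: ray(K,T,(205+p[0]/3,120+p[1]/3),z)
def show(n,ps,z):
    c=np.array([f(p,z) for p in ps]); print(n,c[:,:2],c.mean(0)[:2]); print([round(np.degrees(np.arctan2(*(b-a)[1::-1])),1) for a,b in zip(c,np.roll(c,-1,0))],[round(np.linalg.norm(b-a),3) for a,b in zip(c,np.roll(c,-1,0))])
show("pan",((120,78),(583,143),(517,537),(92,483)),.07)
show("rim",((230,140),(533,216),(460,470),(175,407)),.105)
show("bar",((356,188),(422,205),(347,516),(281,502)),.158)
show("body",((52,38),(603,120),(518,537),(32,477)),.055)
E
```

```text
pan [[ 0.4881 -0.1672]
 [ 0.6446 -0.188 ]
 [ 0.63   -0.3361]
 [ 0.4685 -0.3141]] [ 0.5578 -0.2514]
[np.float64(-7.6), np.float64(-95.6), np.float64(172.2), np.float64(82.4)] [np.float64(0.158), np.float64(0.149), np.float64(0.163), np.float64(0.148)]
rim [[ 0.5281 -0.1848]
 [ 0.6223 -0.2078]
 [ 0.6026 -0.2938]
 [ 0.5073 -0.2715]] [ 0.5651 -0.2395]
[np.float64(-13.7), np.float64(-102.9), np.float64(166.8), np.float64(76.5)] [np.float64(0.097), np.float64(0.088), np.float64(0.098), np.float64(0.089)]
bar [[ 0.566  -0.193 ]
 [ 0.5832 -0.1973]
 [ 0.5641 -0.2858]
 [ 0.5453 -0.2815]] [ 0.5647 -0.2394]
[np.float64(-14.1), np.float64(-102.2), np.float64(167.1), np.float64(76.8)] [np.float64(0.018), np.float64(0.09), np.float64(0.019), np.float64(0.091)]
body [[ 0.4622 -0.1542]
 [ 0.6547 -0.1811]
 [ 0.6334 -0.3436]
 [ 0.4411 -0.3181]] [ 0.5478 -0.2493]
[np.float64(-8.0), np.float64(-97.5), np.float64(172.4), np.float64(82.6)] [np.float64(0.194), np.float64(0.164), np.float64(0.194), np.float64(0.165)]
```

```bash
cat >> h.py <<'E'
HG=.078
WELL=np.array([.542,.2107,.1]); WYAW=np.radians(2.8); PAN=np.array([.558,-.2514,.07]); TRAY=np.array([.565,-.2395,.07]); TYAW=np.radians(-13.2)
Rz=lambda a: np.array([[np.cos(a),-np.sin(a),0],[np.sin(a),np.cos(a),0],[0,0,1]])
def tcp(org,yaw,tilt=0.): # tool pose for a tray pose (tilt: lip down)
    c,s=np.cos(tilt),np.sin(tilt); Rt=Rz(yaw)@np.array([[c,0,-s],[0,1,0],[s,0,c]])
    X,Z=Rt[:,0],Rt[:,2]; return org+(HG+.155)*Z, np.c_[np.cross(X,-Z),X,-Z], Rt
def tray_line(org,yaw,tilt=0.,feed=.12):
    p,R,_=tcp(np.asarray(org),yaw,tilt); manip.movel(p,feed=feed,ori=R)
def tip(lip,tilt,feed=.06): # lip point in the well frame
    _,_,Rt=tcp(np.zeros(3),WYAW,tilt); tray_line(WELL+Rz(WYAW)@lip+.05*Rt[:,0],WYAW,tilt,feed)
LIP=np.array([.02,0,.02])
E
python3 - <<'E'
from h import *
p,R,_=tcp(TRAY+[0,0,.1],TYAW); manip.move_to(p,R)
print("hit",manip.movel(p-[0,0,.1],feed=.08,stop_force=10))
manip.grasp(60); print(manip.current_gripper_width(),manip.current_grip_force())
f=manip.current_ft_force(); tray_line(TRAY+[0,0,.13],TYAW,feed=.06); manip.dwell(.3)
print(manip.current_gripper_width(),manip.current_ft_force()-f,manip.current_time_s())
cv2.imwrite("pics/lift.png",manip.snapshot("wrist")[:,:,::-1])
E
```

```text
hit False
0.019401865672744285 60.43720901012421
0.019117691724301628 [ 1.7683 -1.843  -5.3929] 8.5583
```

View pics/lift.png

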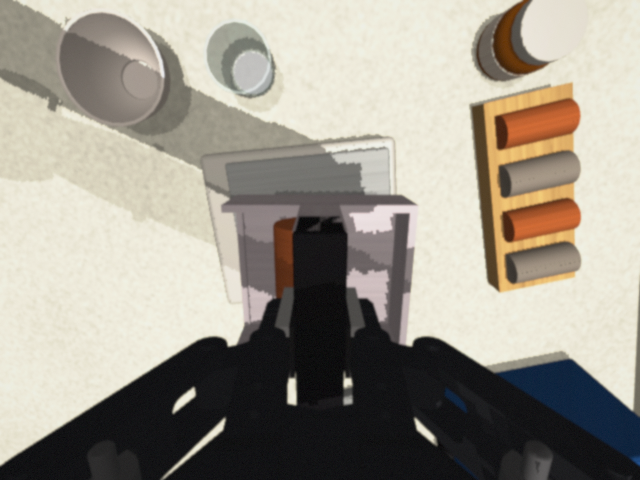

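The tray is lifted level and gripped squarely, with the plug inside at about (284,260) just lip-side of the bar. Next I'll carry it across and tip it in stages.

```bash
python3 - <<'E'
from h import *
hi=LIP+[0,0,.08]
tip(hi,0.,.11); manip.dwell(.3); tip(LIP+[0,0,.01],0.,.06)
for a in (5,12,20,27,31): tip(LIP+[0,0,.01],np.radians(a),.05)
print(manip.current_time_s()); cv2.imwrite("pics/pre.png",manip.snapshot("wrist")[:,:,::-1])
for a in (35,40): tip(LIP,np.radians(a),.05)
manip.dwell(1.2)
print(manip.current_time_s(),manip.current_ft_force()); cv2.imwrite("pics/tip.png",manip.snapshot("wrist")[:,:,::-1])
E
```

```text
17.85
20.2583 [-0.5187 -0.2403 -1.466 ]
```

View pics/tip.png

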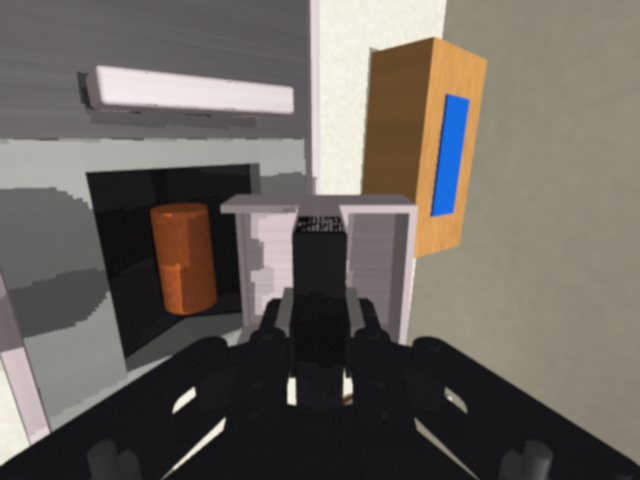

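The plug lies in the cradle (about 183,258) and the tray is empty. I'll level the tray and return it.

```bash
python3 - <<'E'
from h import *
tip(LIP+[.01,0,.07],np.radians(40),.06)
tip(LIP+[.0,0,.08],np.radians(20),.1); tip(LIP+[0,0,.09],0.,.1); manip.dwell(.4)
cv2.imwrite("pics/plug.png",manip.snapshot("wrist")[:,:,::-1])
y=np.radians(-7.5)
tray_line(PAN+[0,0,.12],y,feed=.12); tray_line(PAN+[0,0,.015],y,feed=.08); manip.dwell(.2)
p,R,_=tcp(PAN-[0,0,.003],y); print("touch",manip.movel(p,feed=.015,stop_force=4),manip.current_tcp_pos()-tcp(PAN,y)[0],manip.current_time_s())
manip.gripper_open(); manip.dwell(.3)
manip.movel(manip.current_tcp_pos()+[0,0,.15],feed=.1)
T=wristT(); np.save("pics/placedT.npy",T); cv2.imwrite("pics/placed.png",manip.snapshot("wrist")[:,:,::-1]); print(manip.current_time_s())
a=cv2.imread("pics/placed.png"); b=cv2.imread("pics/plug.png"); cv2.imwrite("pics/both.png",cv2.resize(np.hstack([a,b]),(800,300)))
E
```

```text
touch True [-0.0001  0.      0.    ] 31.1083
33.7667
```

View pics/both.png

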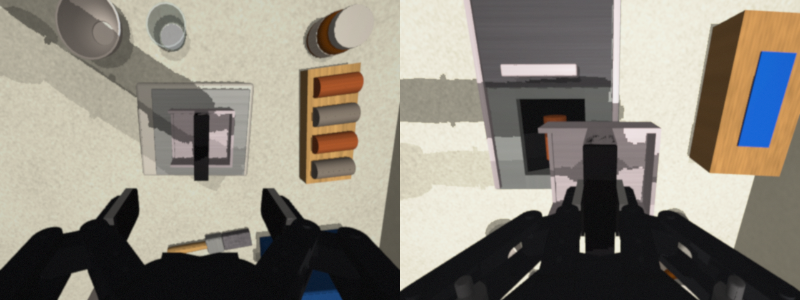

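The tray stands square on the pan and the plug lies in the cradle, so now I'll shut the cover.

```bash
python3 - <<'E'
from h import *
R=yawR(WYAW); P=lambda y,z: WELL*[1,1,0]+Rz(WYAW)@[0,y,0]+[0,0,z+manip.tcp_to_tips if not callable(manip.tcp_to_tips) else z+manip.tcp_to_tips()]
manip.move_to(P(.14,.25),R); manip.grasp(20); 
print("down",manip.movel(P(.14,.122),feed=.08,stop_force=10))
print("push",manip.movel(P(-.02,.122),feed=.05,stop_force=30),manip.current_ft_force())
print("end",manip.movel(P(-.08,.122),feed=.02,stop_force=18),Rz(-WYAW)@(manip.current_tcp_pos()-WELL),manip.current_ft_force())
manip.movel(manip.current_tcp_pos()+Rz(WYAW)@[0,.015,0],feed=.05)
manip.movel(manip.current_tcp_pos()+[0,0,.2],feed=.15)
cv2.imwrite("pics/shut.png",manip.snapshot("wrist")[:,:,::-1]); print(manip.current_time_s())
E
```

```text
down False
push False [ 2.8206  3.9992 -0.4789]
end True [-0.0001 -0.0299  0.1953] [-0.4068 -0.2297  0.9314]
45.0667
```

View pics/shut.png

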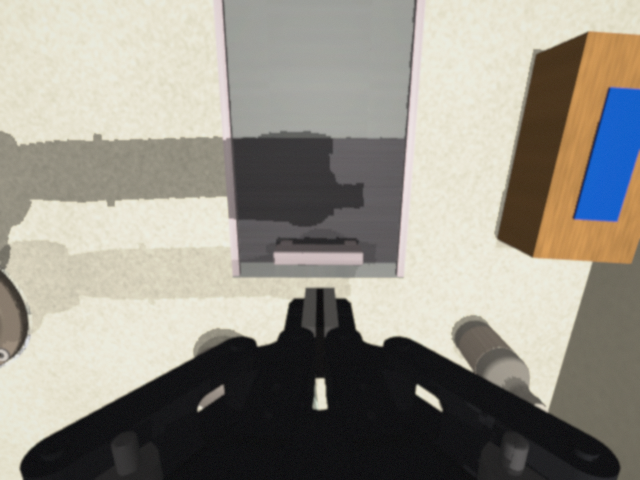

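```bash
python3 - <<'E'
from h import *
K=manip.get_calibration("wrist")["intrinsics"];T=wristT()
for n,p,z in(("bar",(318,258),.15),("bar far edge",(318,251),.15),("bar near",(318,265),.15),("plate -y edge",(318,262),.107),("plate +y",(318,137),.107),("analyser -y",(318,277),.1)): print(n,(Rz(-WYAW)@(ray(K,T,p,z)-WELL))[:2])
i=cv2.imread("pics/shut.png")[220:300,210:430]; cv2.imwrite("pics/c2.png",cv2.resize(i,None,fx=3.5,fy=3.5,interpolation=cv2.INTER_CUBIC))
E
```

```text
bar [-0.0008 -0.0446]
bar far edge [-0.0009 -0.0373]
bar near [-0.0007 -0.052 ]
plate -y edge [-0.0007 -0.0638]
plate +y [-0.002   0.0712]
analyser -y [-0.0005 -0.0848]
```

View pics/c2.png

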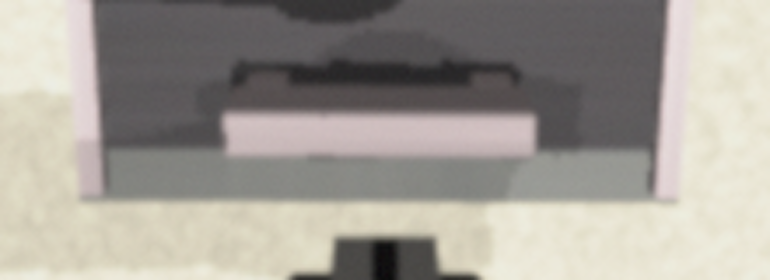

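The plate's near edge sits at about y = -64 mm, so the cover looks nearly shut. I'll push again gently to see whether that is the end stop.

```bash
python3 - <<'E'
from h import *
K=manip.get_calibration("wrist")["intrinsics"];T=np.load("pics/wellT.npy")
print("open plate edge",(Rz(-WYAW)@(ray(K,T,(316,143),.107)-WELL))[:2])
y=lambda:(Rz(-WYAW)@(manip.current_tcp_pos()-WELL))[1]
p0=manip.current_tcp_pos(); manip.movel(p0-[0,0,.2],feed=.15); d=Rz(WYAW)@[0,1,0]; print(y())
for k in range(6):
    h=manip.movel(manip.current_tcp_pos()-.012*d,feed=.012,stop_force=25); print(h,y(),manip.current_ft_force()@d)
    if h: break
manip.movel(manip.current_tcp_pos()+.015*d,feed=.05); manip.movel(manip.current_tcp_pos()+[0,0,.2],feed=.15)
print(manip.current_time_s())
T=wristT(); cv2.imwrite("pics/shut2.png",manip.snapshot("wrist")[:,:,::-1])
i=cv2.imread("pics/shut2.png"); col=i[:,318].astype(int).sum(1); print(y(),col[225:285])
E
```

```text
open plate edge [-0.0027  0.0758]
-0.014376518789182455
False -0.026239616821505066 0.057261792638515656
False -0.03200816321910675 10.757116835536761
False -0.0331986187079915 17.875066477954817
False -0.03344557029948542 18.855039092661382
False -0.03347379982317601 20.135877255206506
False -0.0335030284419655 20.86107521305967
52.425
-0.019386764726227135 [268 284 281 275 255 244 239 233 197 154 130 120 124 135 176 216 235 242
 237 243 254 314 414 515 575 591 589 588 587 584 574 566 561 537 488 439
 416 405 406 410 410 411 407 414 405 407 414 434 509 591 622 627 629 623
 617 618 622 621 613 610]
```

```bash
python3 - <<'E'
from h import *
K=manip.get_calibration("wrist")["intrinsics"];T=wristT()
for n,p,z in(("bar far",(318,246.5),.15),("bar near",(318,259),.15),("plate lower bound",(318,259.5),.107),("analyser -y",(318,272.5),.1)): print(n,(Rz(-WYAW)@(ray(K,T,p,z)-WELL))[:2])
cv2.imwrite("pics/c3.png",cv2.resize(cv2.imread("pics/shut2.png")[100:300,190:440],None,fx=3,fy=3,interpolation=cv2.INTER_CUBIC))
E
```

```text
bar far [-0.0009 -0.0378]
bar near [-0.0008 -0.0508]
plate lower bound [-0.0007 -0.0659]
analyser -y [-0.0005 -0.0843]
```

View pics/c3.png

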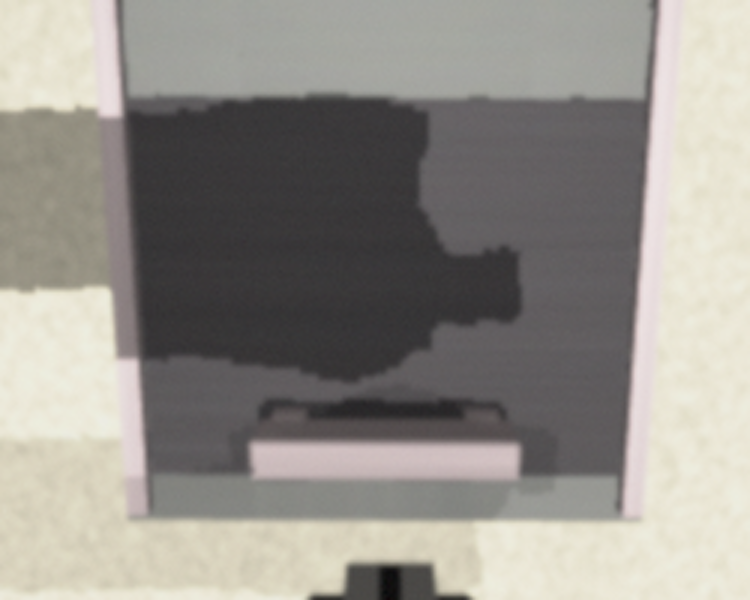

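The cover's edge is at about -66 mm, where a centred plate would put it at -67.5 mm. It didn't move under 20 N, so it is against its stop and I'll hand in.

```bash
python3 -c "
from h import *
print(manip.sign_off(),manip.current_time_s())"
```

```text
the job is handed in; nothing more can be done
the job is handed in; nothing more can be done
```

I handed the job in with the plug in the V cradle, the tray back on the middle of the balance pan, and the cover pushed to its stop; sign-off returned no verdict, so I don't know whether it passed.

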